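# Press the brass insert home in the lever press

### The job

Put the brass die insert into the open bed of the green lever press, lying flat and lengthwise between the ram and the end anvil; set it down, do not drop it, and let go. Then swing the red-handled lever down to its stop, hold it there for about half a second so that the ram drives the insert home against the anvil, and let the lever return fully up.

Things in the scene. Friction and masses are not known exactly. Their poses are not given: they have to be found in the camera images.
- brass_insert: Brass-coloured block 34 (x) x 56 (y) x 44 (z) mm, about 0.5 kg, two dark dots on top, standing on the bench; the like-shaped bright steel and black blocks are bystanders. Origin: centre of its underside, z up, y along its length.
- nest (a point): Middle of the green press's open bed, on its surface (30 mm above bench). z up, y from ram to anvil, x across. Ram face at rest y=-47 mm, advances 36; anvil face y=+47, 45 high. Guides 8 high at x=+-27. Insert goes in with its length along y, middle within 15 mm (y) and 8 mm (x) of here; underside on the bed. Ram snout 34 thick; its housing, 140 high above bed, begins at y=-102.
- lever_grip (a point): Middle of the red grip bar, 24 mm thick, 100 long, parallel to nest x. Circles at 180 mm radius about the hinge, an axis parallel to nest x, 152 mm on the -y side of point nest and 110 above it. At rest the arm points to nest -y, 0.45 rad above level (bar centre 218 mm above bench); at the stop 0.42 below (67 mm). Push it from above.
- lever (a joint): Swing of the sprung lever, rad: 0 at rest (up), 0.87 at its stop (down). Needs about 7 N downward at the grip at first, 14 N at the stop; let go, it rises by itself. The ram follows, 41 mm per rad.
There are look-alikes about, which are no part of the job. There is more than one size of the brass_insert; the job needs the smallest.

How it is judged:
By the outcome, as a careful person would: the job done as asked, in the order asked, and still so for the second after the job is handed in, with the robot touching nothing.
It also fails if it takes over 53 s, if anything falls off the work surface, if the arm or the gripper's body presses on something with over 40 N, if the wrist force passes 120 N, or if a joint passes its speed limit or range.

### The arm

A 6-joint arm with a two-finger parallel gripper is mounted at the origin on the work surface. World frame = base frame: x ahead of the robot, y to its left, z up, the work surface at z = 0. Lengths are in mm, angles in degrees, forces in N, time in s.
With the tool pointing down it reaches from about 350 to 850 mm from the base axis. Payload 8.1 kg.
Tool frame: the origin (TCP) lies at the very end of the fingers, on their centre line; the grasp point (between the pads) lies 19 mm behind it; z points along the fingers, y is the direction in which the jaws open and shut (so a half turn about z gives the same grasp; the last joint's range is limited). The gripper opens to 85 mm and grips with 20 to 120 N. Pads are 22 mm wide; open, the fingers measure 114 mm over their backs; the gripper's body (76 mm by 85 mm) begins 54 mm behind the grasp point. The pads swing forward as they close: fully open they stand 13 mm farther back than shut.
Start: joints at [-71.929, 7.471, 85.268, -0, 87.261, -4.893], TCP at [234.113, -552.446, 197.592] pointing down, gripper open.
Joint ranges: [-169.43, 169.43], [-51.17, 129.36], [1.28, 143.12], [-76.62, 256.62], [0, 156.53], [-152.29, 152.29]. Speed limits (degrees/s): [136.94, 136.94, 159.86, 180, 180, 180].

### API

Orientations are given as [roll, pitch, yaw] about the fixed x, y, z axes, in that order (R = Rz(yaw) Ry(pitch) Rx(roll)).
In Python, from bench import readout, eyes, workorder, cut_out, tip_of gives the robot as it stands.
- The arm moves only by the shell command python3 -m inch 'ROWS' [OPENING] [FORCE]. ROWS is JSON, one flat list of numbers, 4 for each row, row after row: the shift along the tool's x, y, z in m, then the turn about the tool's z in degrees. In form: [tx, ty, tz, yaw, tx, ty, tz, yaw, ...]. A call has exactly 10 rows; each row shifts and turns the commanded pose from where the row before left it, along the tool's axes as they then stand; what a row does not reach is not made up. A row lasts 1/12 s, in which the tool goes at most 41.7 mm and 7.16 degrees, less where a joint would pass 70% of its speed; a pose out of reach is approached as far as the arm can. A call with a gripper value outside its range is refused whole. OPENING is the opening, from 0 (shut) to 1 (fully open), set as the call begins (- or left out, the last holds). The fingers move at their own pace and stop on an object; FORCE is the grip in N (left out, the last holds). Time passes only in rows, so rows that do not move let the fingers close, or fill a call up. It gives the time, the measured TCP pose, the force and the opening at its end, in the units of the state.
- readout.sense(): the state, without advancing time (a new reading comes with each control period).
- eyes.snapshot(name): name is "side" or "top"; returns the picture (400x640x3 uint8, red, green, blue); there is no depth.
- eyes.calibration(name): a dict with "vertical_fov" (degrees; the focal length in pixels is half the picture's height over the tangent of half this angle, whatever the lens; pixels are square), "cx", "cy" (the principal point, pixels), "T" (4x4, takes a point from camera to world coordinates). Camera axes: x right, y down, z forward; pixel columns grow to the right and rows downward; lengths in mm; the calibration is good to about 2 mm. A picture is of the moment at which its call begins. calibration takes no time and is no camera call.
- workorder.hand_in(): hands the job in, once; it reports no verdict.
Trained networks look in the newest picture that a camera, given by its name, has taken for a name from the list of things; names that differ only in an ending like _2 or _b are one class to them, and where a whole thing is asked for, a point or a joint stands for the part that bears it (a point fixed in the world has none). Each returns a list of dicts, best first, with "confidence" (0 to 1); they miss things now and then, are a little off and sometimes report something else, mostly with a low value. They report only what shows in the picture. A call takes as long as a camera call. They do not tell look-alikes from the thing itself.
- cut_out(camera, label): "pixels" (400x640 bool, what is visible of it) and "bbox" ([left, top, right, bottom] in pixels, round what is visible of it).
- tip_of(camera, label): "centre" ([row, column] in pixels: a listed point, or the origin of a listed thing).
The state is a dict: "time": time; "joint_pos": joint angles; "qd": joint speeds; "joint_efforts": joint torques, N m; "tool_pos": TCP position; "tcp_rot": TCP orientation; "ft_force": force on the tool from outside, world axes, zero at the start; "wrist_torque": the same for the moment, N m; "finger_gap": finger opening in mm.
Only numpy, scipy, OpenCV 4.12 (cv2) and the standard library are available. Lean on these libraries where they do the work, as an engineer would, in place of code of your own. Each camera call takes 0.05 s, during which the arm holds its last target. There are 200 camera calls.

## Working session

There is one attempt and no reset: what is moved stays moved. The work goes in short steps, Python scripts to look and compute and a shell command to move; the robot and the scene stay as the last step left them, time stands still between calls to the robot, and variables do not carry over. Pictures are saved under pics/ and viewed, on a budget of 10 in all, crops included, one or two more only if the job needs it, and the job is handed in when it is done.

```bash
mkdir -p pics; ls
cat > h.py <<'E'
import numpy as np, cv2, math
from bench import readout, eyes, workorder, cut_out, tip_of
def ray(cam,px):
    c=eyes.calibration(cam); f=200/math.tan(math.radians(c["vertical_fov"]/2)); T=np.array(c["T"])
    d=T[:3,:3]@np.array([(px[1]-c["cx"])/f,(px[0]-c["cy"])/f,1]); return T[:3,3],d
def at(cam,px,z):  # px=[row,col]
    o,d=ray(cam,px); return o+d*(z-o[2])/d[2]
def proj(cam,p):
    c=eyes.calibration(cam); f=200/math.tan(math.radians(c["vertical_fov"]/2)); T=np.linalg.inv(np.array(c["T"]))
    q=T[:3,:3]@np.array(p)+T[:3,3]; return [c["cy"]+f*q[1]/q[2],c["cx"]+f*q[0]/q[2]]
def save(cam,n):
    im=eyes.snapshot(cam); cv2.imwrite(f"pics/{n}.png",im[:,:,::-1]); return im
E
python3 - <<'E'
from h import *
for cam in("top","side"):
    save(cam,cam+"0"); c=eyes.calibration(cam); print(cam,c["vertical_fov"],np.round(c["T"],3).tolist())
    for l,z in(("brass_insert",0),("nest",30),("lever_grip",218)):
        for r in tip_of(cam,l): print(l,np.round(r["centre"]),round(r["confidence"],2),np.round(at(cam,r["centre"],z)))
    for r in cut_out(cam,"brass_insert"): print(r["bbox"],round(r["confidence"],2),r["pixels"].sum())
print(readout.sense())
E
```

```text
pics
top 48.44878475004896 [[-0.003, -0.994, 0.107, 415.362], [-1.0, 0.001, -0.015, 106.8], [0.015, -0.107, -0.994, 1157.613], [0.0, 0.0, 0.0, 1.0]]
brass_insert [173. 200.] 0.81 [605. 422.   0.]
brass_insert [251. 294.] 0.58 [400. 174.   0.]
brass_insert [191. 246.] 0.57 [559. 301.   0.]
lever_grip [169. 455.] 0.61 [ 578. -183.  218.]
[272.2, 235.1, 311.0, 263.4] 0.96 610
[231.5, 180.3, 258.5, 200.2] 0.71 372
[181.0, 151.2, 210.4, 185.5] 0.7 734
side 44.65165868458857 [[-0.753, -0.459, 0.472, -33.356], [-0.658, 0.525, -0.54, 737.817], [-0.0, -0.717, -0.697, 959.173], [0.0, 0.0, 0.0, 1.0]]
brass_insert [260. 250.] 0.66 [563. 298.   0.]
brass_insert [283. 197.] 0.66 [607. 425.   0.]
brass_insert [265. 330.] 0.61 [406. 179.   0.]
nest [202. 288.] 0.94 [607. 115.  30.]
lever_grip [ 96. 374.] 0.58 [ 576. -197.  218.]
[315.2, 240.0, 352.7, 277.1] 0.82 1055
[173.9, 257.3, 214.2, 297.0] 0.68 1112
[237.9, 243.1, 262.0, 271.8] 0.67 509
{'time': 0.5, 'joint_pos': array([-7.19276367e+01,  7.47198757e+00,  8.52715806e+01, -1.67252454e-03,
        8.72612974e+01, -4.89208818e+00]), 'qd': array([ 0.0887533 ,  0.04381341, -0.00982541,  0.07806444,  0.05129733,
        0.00976447]), 'joint_efforts': array([-3.52255511e-04, -5.68713748e+01, -5.00360870e+01, -1.33925446e-04,
        2.88399788e-03, -7.73250605e-06]), 'tool_pos': array([ 234.10558118, -552.41076463,  197.54737337]), 'tcp_rot': array([-1.79995010e+02,  1.24958812e-03,  2.29645315e+01]), 'ft_force': array([ 0.44191549, -0.22479951, -0.3809754 ]), 'wrist_torque': array([-0.00942461, -0.02221046,  0.05400173]), 'finger_gap': 85.55514916692583}
```

```bash
python3 -c "
import cv2,numpy as np
"
```

```text
(no output)
```

View pics/top0.png

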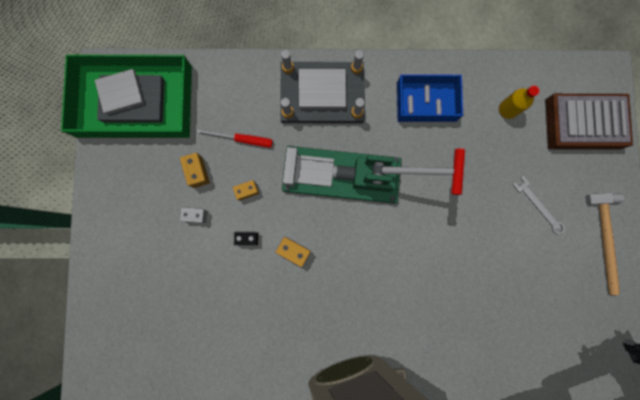

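View pics/side0.png

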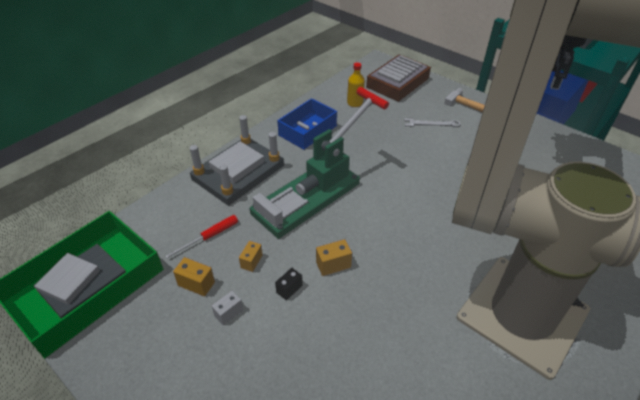

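The small brass insert is at top (row 190, col 246) and side (257, 250). The two larger brass blocks are at top (168, 193) and (250, 293). The press lies with its anvil to the left (+y) and the lever grip at top (170, 458). Next I refine the insert and press poses by fitting.

```bash
cat >> h.py <<'E'
def corners(x,y,yaw,lo,hi,z0=0):
    a=math.radians(yaw); c,s=math.cos(a),math.sin(a)
    return [[x+c*u-s*v,y+s*u+c*v,z0+w] for u in(lo[0],hi[0]) for v in(lo[1],hi[1]) for w in(lo[2],hi[2])]
def sil(cam,P,k=8):
    m=np.zeros((400*k//2,640*k//2),np.uint8); q=np.array([[p[1],p[0]] for p in (proj(cam,p) for p in P)])
    cv2.fillConvexPoly(m,cv2.convexHull(np.round((q+.5)*k/2).astype(np.int32)),1); return m
def fit(masks,x0,lo,hi,z0=0):
    from scipy.optimize import minimize
    M={c:cv2.resize(m.astype(np.uint8),None,fx=4,fy=4,interpolation=cv2.INTER_NEAREST) for c,m in masks.items()}
    def cost(p):
        t=0
        for c,m in M.items():
            s=sil(c,corners(*p,lo,hi,z0)); t+=1-(s&m).sum()/(s|m).sum()
        return t
    best=min((minimize(cost,[x0[0],x0[1],w],method="Nelder-Mead",options=dict(initial_simplex=[[x0[0],x0[1],w],[x0[0]+12,x0[1],w],[x0[0],x0[1]+12,w],[x0[0],x0[1],w+20]],maxiter=80)) for w in x0[2]),key=lambda r:r.fun)
    return best.x,best.fun
E
python3 - <<'E'
from h import *
ms={}
for cam in("top","side"):
    im=eyes.snapshot(cam)
    for r in cut_out(cam,"brass_insert"):
        b=r["bbox"]; c=at(cam,[(b[1]+b[3])/2,(b[0]+b[2])/2],22)
        if np.hypot(c[0]-560,c[1]-300)<40: ms[cam]=r["pixels"]
    hsv=cv2.cvtColor(im,cv2.COLOR_RGB2HSV)
    g=cv2.inRange(hsv,(60,90,25),(95,255,200)); n,l,st,ce=cv2.connectedComponentsWithStats(g)
    for i in range(1,n):
        if st[i,4]>150: print(cam,st[i],cv2.minAreaRect(np.argwhere(l==i)[:,::-1].astype(np.float32)))
    for l in("nest","lever_grip"):
        for r in tip_of(cam,l): print(cam,l,r["centre"],r["confidence"])
    for r in cut_out(cam,"lever_grip")[:1]: print(r["bbox"],r["confidence"])
    if cam=="top": print("nest guess px",proj(cam,[607,115,30]))
print(list(ms)); print(fit(ms,(560,300,(-90,-60,-30,0,30,60)),(-17,-28,0),(17,28,44)))
for k in ms: print(k,fit({k:ms[k]},(560,300,(-90,-60,-30,0,30,60)),(-17,-28,0),(17,28,44)))
E
python3 -c "
import cv2
a=cv2.imread('pics/top0.png')[130:215,170:480];b=cv2.imread('pics/side0.png')[120:290,180:400]
a=cv2.resize(a,None,fx=2.5,fy=2.5,interpolation=2);b=cv2.resize(b,None,fx=2,fy=2,interpolation=2)
import numpy as np
c=np.zeros((a.shape[0]+b.shape[0],a.shape[1],3),np.uint8);c[:a.shape[0]]=a;c[a.shape[0]:,:b.shape[1]]=b
cv2.imwrite('pics/c0.png',c)"
```

```text
top [  61   54  131   84 7325] ((126.03374481201172, 95.95745849609375), (129.60365295410156, 82.99623107910156), 0.5456575751304626)
top [ 283  148  118   55 2913] ((341.8000183105469, 174.39999389648438), (114.73453521728516, 45.22382736206055), 6.009005546569824)
top [   0  207   70   21 1150] ((34.5, 217.0), (20.0, 69.0), 90.0)
top [ 33 386  27  14 197] ((46.0, 392.5), (13.0, 26.0), 90.0)
top nest [168.3, 314.9] 0.66
top lever_grip [174.0, 455.2] 0.77
[370.8, 150.6, 466.2, 192.2] 0.79
nest guess px [np.float64(170.4792661166968), np.float64(316.78171127239654)]
side [    0     0   308   150 23251] ((153.5, 74.5), (149.0, 307.0), 90.0)
side [478  18  30  73 648] ((491.7169494628906, 54.490562438964844), (12.637170791625977, 73.62525177001953), 15.945395469665527)
side [ 565   40   75   99 4327] ((601.3198852539062, 89.25999450683594), (69.43788146972656, 96.59078979492188), 8.130102157592773)
side [ 268  129   88  100 2076] ((309.5494384765625, 180.0899658203125), (59.13971710205078, 102.33707427978516), 49.89909744262695)
side [   0  211  163  147 9368] ((77.33380126953125, 276.6
[... 1241 characters left out ...]
-(s&m).sum()/(s|m).sum()
  File "h.py", line 17, in sil
    m=np.zeros((400*k//2,640*k//2),np.uint8); q=np.array([[p[1],p[0]] for p in (proj(cam,p) for p in P)])
                                                                               ^^^^^^^^^^^^^^^^^^^^^^^^
  File "h.py", line 17, in <genexpr>
    m=np.zeros((400*k//2,640*k//2),np.uint8); q=np.array([[p[1],p[0]] for p in (proj(cam,p) for p in P)])
                                                                                ~~~~^^^^^^^
  File "h.py", line 9, in proj
    c=eyes.calibration(cam); f=200/math.tan(math.radians(c["vertical_fov"]/2)); T=np.linalg.inv(np.array(c["T"]))
ValueError: time passes only in moves, steps and waits
```

View pics/c0.png

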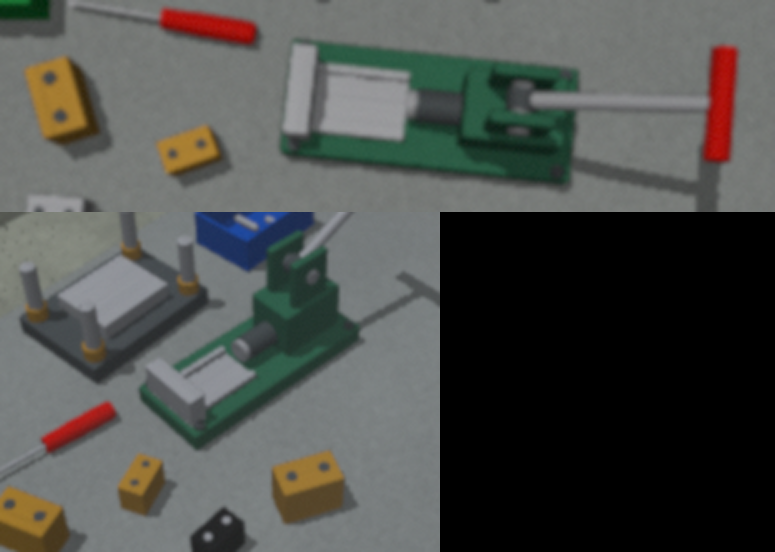

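The crop shows the bed centre at about top (row 171, col 316), which agrees with the network. I'll cache the calibration and run the fit.

```bash
sed -i 's/eyes.calibration(cam)/CAL(cam)/; /^def ray/i import functools\nCAL=functools.cache(lambda c: eyes.calibration(c))' h.py
python3 - <<'E'
from h import *
CAL("top");CAL("side"); ms={}
for cam in("top","side"):
    im=eyes.snapshot(cam)
    for r in cut_out(cam,"brass_insert"):
        b=r["bbox"]; c=at(cam,[(b[1]+b[3])/2,(b[0]+b[2])/2],22)
        if np.hypot(c[0]-560,c[1]-300)<40: ms[cam]=r["pixels"]
    # colour mask (saturated orange) near the box as a check
    h=cv2.cvtColor(im,cv2.COLOR_RGB2HSV); g=cv2.inRange(h,(8,110,60),(28,255,255))
    n,l=cv2.connectedComponents(g)[:2]; 
    if cam in ms:
        k=np.bincount(l[ms[cam]&(l>0)]).argmax(); print(cam,ms[cam].sum(),(l==k).sum()); ms[cam]=(l==k)
print(fit(ms,(560,300,(-90,-60,-30,0,30,60)),(-17,-28,0),(17,28,44)))
for k in ms: print(k,fit({k:ms[k]},(560,300,(-90,-60,-30,0,30,60)),(-17,-28,0),(17,28,44)))
for px in ([168.3,314.9],[170.8,315.6]): print("top nest",at("top",px,30))
for px in ([202,288],[203.7,287.2]): print("side nest",at("side",px,30))
for c,px in (("top",[169,455]),("top",[174,455.2]),("side",[96,374]),("side",[98.6,371.2])): print("grip",at(c,px,218))
print(readout.sense()["time"])
E
```

```text
top 354 317
side 473 436
(array([558.48451499, 298.52272283,  22.79875244]), np.float64(0.3792047119922879))
top (array([ 557.45520378,  298.23388984, -158.0912967 ]), np.float64(0.17471451876019573))
side (array([559.00346314, 297.45692126,  28.99453233]), np.float64(0.18637110016420366))
top nest [612.66794118 119.83194914  30.        ]
top nest [606.16634507 118.03337284  30.        ]
side nest [607.11002886 114.3295323   30.        ]
side nest [604.43305081 120.21773496  30.        ]
grip [ 578.26701622 -183.53298035  218.        ]
grip [ 567.39041864 -183.60002941  218.        ]
grip [ 574.81076805 -198.17611085  218.        ]
grip [ 573.1763646 -183.3331445  218.       ]
1.2
```

```bash
python3 -m inch '[0.015,-0.016,-0.002,0,0.0275,-0.0285,-0.002,0,0.0275,-0.0285,-0.002,0,0.0275,-0.0285,-0.002,0,0.0275,-0.0285,-0.002,0,0.0275,-0.0285,-0.002,0,0.0275,-0.0285,-0.002,0,0.0275,-0.0285,-0.002,0,0.0275,-0.0285,-0.002,0,0.0275,-0.0285,-0.002,0]' 1 && python3 -m inch '[0.0275,-0.0285,0,0,0.0275,-0.0285,0,0,0.0275,-0.0285,0,0,0.0275,-0.0285,0,0,0.0275,-0.0285,0,0,0.0275,-0.0285,0,0,0.0275,-0.0285,0,0,0.0275,-0.0285,0,0,0.0275,-0.0285,0,0,0.0275,-0.0285,0,0]'
python3 -m inch '[0.0275,-0.0285,0,0,0.0275,-0.0285,0,0,0.015,-0.016,0,0,0,0,0,-7,0,0,0,-7,0,0,0,-7,0,0,0,-7,0,0,0,-7,0,0,0,-7,0,0,0,-7]'
python3 -m inch '[0,0,0.01,-7,0,0,0.01,-7,0,0,0.01,-7,0,0,0.01,-7,0,0,0.01,-7,0,0,0.01,-6,0,0,0.01,0,0,0,0.01,0,0,0,0,0,0,0,0,0]'
```

```text
time: 2.03
tool_pos: [369.8, -197.4, 218.0]
tcp_rot: [180.0, -0.0, 22.9]
ft_force: [1.2, -0.0, 0.2]
finger_gap: 85.2
time: 2.87
tool_pos: [511.9, 172.8, 217.7]
tcp_rot: [180.0, -0.0, 23.0]
ft_force: [0.9, -1.0, 0.2]
finger_gap: 85.4
time: 3.7
tool_pos: [547.5, 265.1, 217.5]
tcp_rot: [-180.0, 0.0, 72.3]
ft_force: [0.3, 0.2, 0.9]
finger_gap: 85.8
time: 4.53
tool_pos: [546.9, 264.9, 136.8]
tcp_rot: [-179.9, -0.0, 112.8]
ft_force: [0.6, 0.3, 0.6]
finger_gap: 85.5
```

```bash
python3 -m inch '[0.013,0.012,0.01,0,0.013,0.0115,0.012,0,0,0,0.02,0,0,0,0.015,0,0,0,0.015,0,0,0,0,0,0,0,0,0,0,0,0,0,0,0,0,0,0,0,0,0]'
python3 - <<'E'
from h import *
a=save("top","t1");b=save("side","s1")
t=readout.sense()["tool_pos"]; print(t,proj("top",t),proj("side",t))
A=cv2.resize(a[130:250,180:330],None,fx=4,fy=4,interpolation=2);B=cv2.resize(b[180:320,190:330],None,fx=3.43,fy=3.43,interpolation=2)[:480]
cv2.imwrite("pics/c1.png",cv2.resize(np.hstack([A,B]),None,fx=.72,fy=.72)[:,:,::-1])
E
```

```text
time: 5.37
tool_pos: [560.1, 298.6, 67.4]
tcp_rot: [179.8, -0.0, 112.9]
ft_force: [-0.6, 0.5, 0.3]
finger_gap: 85.0
[559.65024274 298.4571062   66.75782835] [np.float64(186.9305381653506), np.float64(242.3218489920012)] [np.float64(243.5857313071503), np.float64(247.96367182673853)]
```

View pics/c1.png

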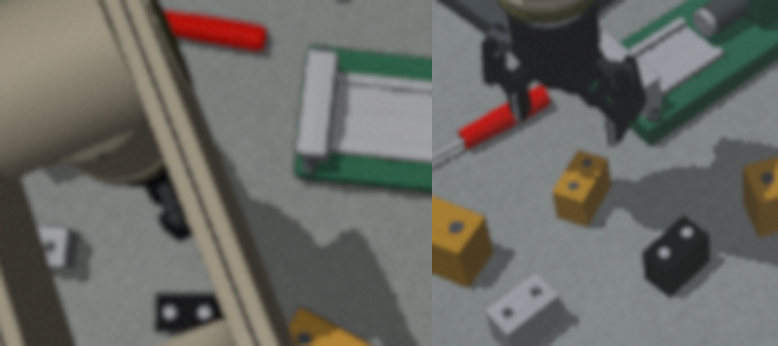

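The fingers straddle the small brass block: it shows at crop (582, 188), with the fingertips at (523, 115) and (615, 140). I'll descend and grip.

```bash
python3 -m inch '[0,0,0.01,0,0,0,0.01,0,0,0,0.01,0,0,0,0.01,0,0,0,0.008,0,0,0,0.004,0,0,0,0,0,0,0,0,0,0,0,0,0,0,0,0,0]'
python3 -m inch '[0,0,0,0,0,0,0,0,0,0,0,0,0,0,0,0,0,0,0,0,0,0,0,0,0,0,0,0,0,0,0,0,0,0,0,0,0,0,0,0]' 0.2 50
```

```text
time: 6.3
tool_pos: [559.6, 298.5, 14.4]
tcp_rot: [179.9, -0.0, 113.0]
ft_force: [0.2, 0.0, -0.1]
finger_gap: 85.1
time: 7.13
tool_pos: [559.0, 298.2, 13.6]
tcp_rot: [180.0, -0.0, 113.0]
ft_force: [0.5, -0.4, -0.3]
finger_gap: 17.2
```

The gap of 17 mm means the block isn't between the pads, so I look.

Run:
```python
from h import *
a=save("top","t2");b=save("side","s2"); t=readout.sense()["tool_pos"]; print(proj("side",t))
B=cv2.resize(b[180:320,180:340],None,fx=4.5,fy=4.5,interpolation=2)
cv2.imwrite("pics/c2.png",B[:600,:,::-1])
for c in("side","top"):
    for r in cut_out(c,"brass_insert"): print(c,r["bbox"],r["confidence"])
```

```text
[np.float64(257.60428842136946), np.float64(250.36033333759275)]
side [175.4, 259.4, 217.2, 296.9] 0.81
side [238.5, 248.1, 262.6, 273.8] 0.77
side [314.0, 239.2, 354.6, 275.4] 0.64
top [279.7, 235.6, 311.6, 265.7] 0.74
```

View pics/c2.png

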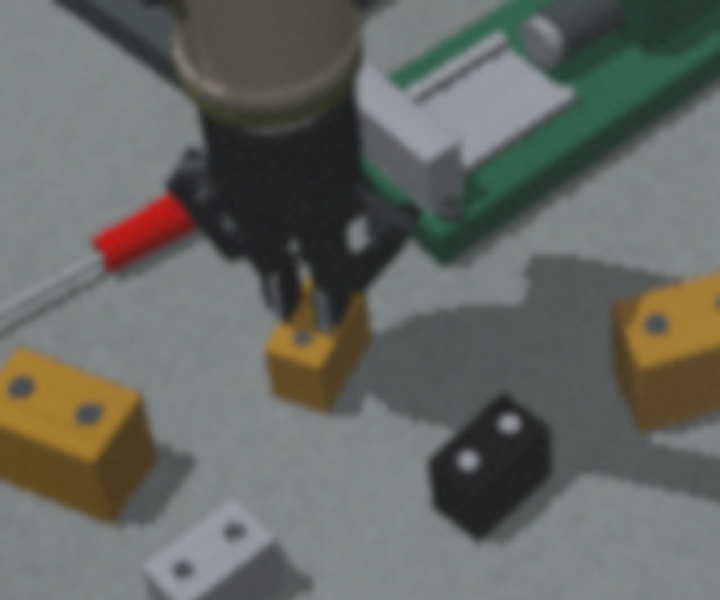

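The fingers look closed above the block's top: the tips are at crop (275, 315) and (325, 328), about 30 mm higher than the TCP reading implies. I open, then check with an overlay of the expected tip and block.

```bash
python3 -m inch '[0,0,0,0,0,0,0,0,0,0,0,0,0,0,0,0,0,0,0,0,0,0,0,0,0,0,0,0,0,0,0,0,0,0,0,0,0,0,0,0]' 1
python3 - <<'E'
from h import *
a=save("top","t3");b=save("side","s3"); s=readout.sense(); t=s["tool_pos"]; print(s)
def draw(im,cam,x0,y0,w,h,k,hb):
    o=np.ascontiguousarray(cv2.resize(im[y0:y0+h,x0:x0+w],None,fx=k,fy=k,interpolation=2))
    P=lambda p:tuple(int(round(v)) for v in ((proj(cam,p)[1]-x0+.5)*k,(proj(cam,p)[0]-y0+.5)*k))
    C=corners(558,298,23,(-17,-28,0),(17,28,hb))
    for i in range(8):
        for j in(1,2,4):
            if not i&j: cv2.line(o,P(C[i]),P(C[i|j]),(255,0,255),1)
    for g in(-42,42):
        u=np.array([.92,.39,0])*g; cv2.line(o,P(t+u+[0,0,13]),P(t+u+[0,0,60]),(0,255,255),1)
    return o
o=np.vstack([draw(b,"side",180,190,160,100,5,44)]); cv2.imwrite("pics/c3.png",o[:,:,::-1])
E
```

```text
time: 8.17
tool_pos: [559.0, 298.2, 13.6]
tcp_rot: [180.0, -0.0, 113.0]
ft_force: [-0.9, 0.2, -0.5]
finger_gap: 85.2
{'time': 8.2667, 'joint_pos': array([2.34466036e+01, 2.12734531e+01, 8.90502279e+01, 9.16919489e-04,
       6.96794183e+01, 4.82185258e-01]), 'qd': array([-0.01447599, -0.00132524,  0.02871063,  0.05110048,  0.00010279,
        0.05425077]), 'joint_efforts': array([-1.61194006e-03, -6.44082355e+01, -4.53217471e+01, -4.09555832e-04,
        1.28641248e-03, -1.23960558e-04]), 'tool_pos': array([558.93590887, 298.22763521,  13.57550371]), 'tcp_rot': array([-1.79996894e+02, -8.33724282e-04,  1.12964100e+02]), 'ft_force': array([ 0.92469615, -0.89312934,  0.32747768]), 'wrist_torque': array([0.00881962, 0.01811139, 0.02053022]), 'finger_gap': 85.54973766414079}
```

View pics/c3.png

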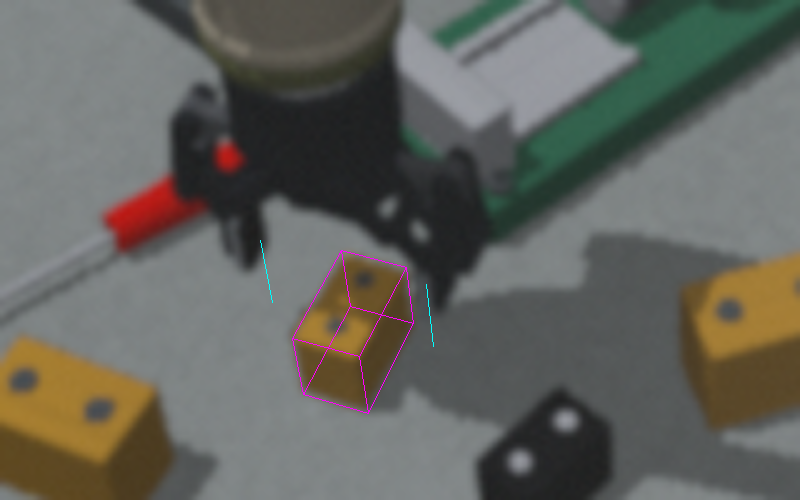

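The box model fits the block exactly. The open fingertips show at crop (247, 268) and (437, 310), roughly 27 mm above where the reading puts them (272, 302) and (433, 347). The fingers evidently sit higher than reported, so I descend in small steps, watching force.

```bash
python3 -m inch '[0,0,0.003,0,0,0,0.003,0,0,0,0.003,0,0,0,0.003,0,0,0,0.003,0,0,0,0.002,0,0,0,0,0,0,0,0,0,0,0,0,0,0,0,0,0]'
python3 - <<'E'
from h import *
b=save("side","s4"); save("top","t4"); s=readout.sense(); print(s["tool_pos"],s["joint_pos"],s["ft_force"])
a=cv2.imread("pics/s3.png").astype(int);b=b[:,:,::-1].astype(int)
# image shift of gripper between z=13.6 and now: phase correlation on gripper patch
A=a[195:260,210:285].mean(2).astype(np.float32);B=b[195:260,210:285].mean(2).astype(np.float32)
print(cv2.phaseCorrelate(A,B,cv2.createHanningWindow((75,65),cv2.CV_32F)))
t=s["tool_pos"]; print(proj("side",t+[0,0,17]),proj("side",t))
E
```

```text
time: 9.1
tool_pos: [559.2, 298.3, -3.1]
tcp_rot: [180.0, 0.0, 113.0]
ft_force: [-0.6, 0.6, 0.7]
finger_gap: 85.3
[559.15917686 298.30618951  -3.13837427] [2.34451772e+01 2.24810763e+01 8.94449565e+01 7.65406261e-04
 6.80482862e+01 4.82141766e-01] [-0.40551806 -0.03047788 -0.12624122]
((0.8949598498287159, 4.641290926808875), 0.6157158665303831)
[np.float64(257.5212363514278), np.float64(250.26490294621226)] [np.float64(261.7944911501338), np.float64(250.9150437987915)]
```

```bash
python3 -m inch '[0,0,0.002,0,0,0,0.002,0,0,0,0.002,0,0,0,0.002,0,0,0,0.002,0,0,0,0,0,0,0,0,0,0,0,0,0,0,0,0,0,0,0,0,0]' 
python3 -m inch '[0,0,0,0,0,0,0,0,0,0,0,0,0,0,0,0,0,0,0,0,0,0,0,0,0,0,0,0,0,0,0,0,0,0,0,0,0,0,0,0]' 0.2 50
python3 - <<'E'
from h import *
b=save("side","s5"); s=readout.sense(); print(s["tool_pos"],s["ft_force"],s["finger_gap"])
cv2.imwrite("pics/c5.png",cv2.resize(b[190:290,180:340],None,fx=5,fy=5,interpolation=2)[:,:,::-1])
E
```

```text
time: 10.03
tool_pos: [559.1, 298.3, -13.2]
tcp_rot: [180.0, -0.0, 113.0]
ft_force: [-0.1, 0.1, -0.9]
finger_gap: 85.2
time: 10.87
tool_pos: [559.2, 298.3, -13.1]
tcp_rot: [180.0, -0.0, 113.0]
ft_force: [-0.6, 0.6, 3.7]
finger_gap: 33.4
[559.22487749 298.33743339 -13.10876382] [-0.7058026  0.2024591  3.2541111] 33.08446666958534
```

View pics/c5.png

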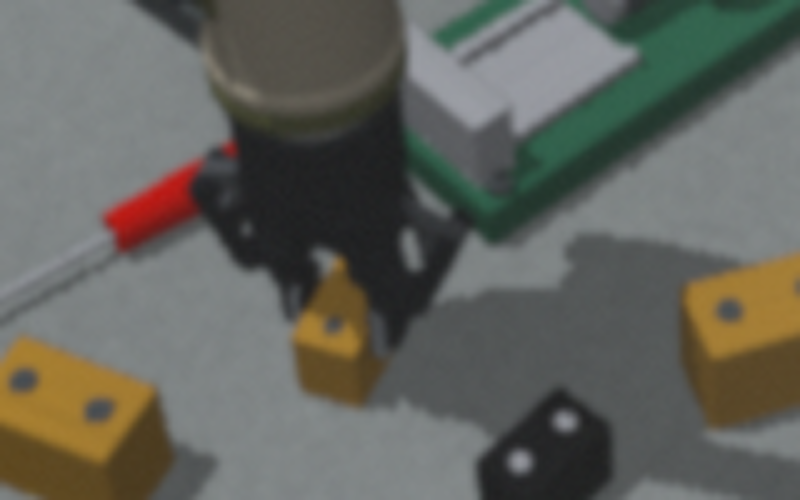

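The grip is good: gap 33 mm, with the fingers on both sides of the block at crop (290, 320) and (388, 345). I lift and carry it over to the nest.

```bash
python3 -m inch '[0,0,-0.005,0,0,0,-0.01,0,0,0,-0.015,0,0,0,-0.02,0,0,0,-0.02,0,0,0,-0.02,0,0,0,-0.015,0,0,0,-0.01,0,0,0,-0.005,0,0,0,0,0]'
python3 -m inch '[-0.014,-0.002,0,0,-0.025,-0.0035,0,0,-0.025,-0.0035,0,0,-0.025,-0.0035,0,0,-0.025,-0.0035,0,0,-0.025,-0.004,0,0,-0.025,-0.004,0,0,-0.02,-0.003,0,0,0,0,0,7,0,0,0,7]'
python3 -m inch '[0,0,0,7,0,0,0,7,0,0,0,0.6,0,0,0,0,0,0,0,0,0,0,0,0,0,0,0,0,0,0,0,0,0,0,0,0,0,0,0,0]'
python3 - <<'E'
from h import *
b=save("side","s6"); a=save("top","t6"); s=readout.sense(); print(s["tool_pos"],s["tcp_rot"],s["ft_force"],s["finger_gap"])
A=cv2.resize(a[130:230,230:350],None,fx=4,fy=4,interpolation=2);B=cv2.resize(b[120:260,220:380],None,fx=2.86,fy=2.86,interpolation=2)[:400]
cv2.imwrite("pics/c6.png",cv2.resize(np.hstack([A,B]),None,fx=.85,fy=.85)[:,:,::-1])
E
```

```text
time: 11.75
tool_pos: [559.4, 298.4, 107.7]
tcp_rot: [179.9, -0.0, 113.0]
ft_force: [0.7, 0.4, -5.9]
finger_gap: 33.1
time: 12.58
tool_pos: [605.0, 115.7, 104.5]
tcp_rot: [-179.8, 0.0, 98.5]
ft_force: [0.1, 1.4, -5.9]
finger_gap: 33.3
time: 13.42
tool_pos: [605.9, 118.3, 106.7]
tcp_rot: [180.0, 0.0, 84.4]
ft_force: [0.5, -0.4, -5.6]
finger_gap: 33.4
[605.92276286 118.30727253 106.65993285] [ 1.79994013e+02 -1.86661056e-03  8.43834040e+01] [-0.55830446  0.16925822 -5.21693394] 33.04546368049964
```

View pics/c6.png

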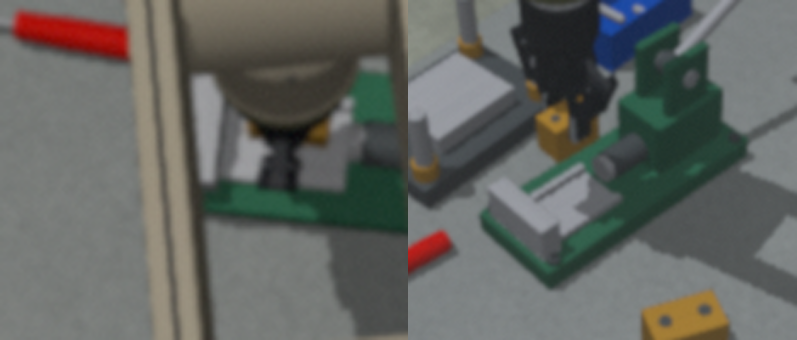

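```bash
python3 -m inch '[0,0,0.005,0,0,0,0.01,0,0,0,0.01,0,0,0,0.005,0,0,0,0,0,0,0,0,0,0,0,0,0,0,0,0,0,0,0,0,0,0,0,0,0]'
python3 - <<'E'
from h import *
s=readout.sense(); t=s["tool_pos"]; print(t); z0=t[2]+13.1
for cam in("top","side"):
    im=eyes.snapshot(cam); h=cv2.cvtColor(im,cv2.COLOR_RGB2HSV); g=cv2.inRange(h,(8,110,60),(28,255,255))
    C=corners(606,118.3,-5.6,(-17,-28,0),(17,28,44),z0); s_=cv2.resize(sil(cam,C),(640,400),interpolation=0)
    roi=cv2.dilate(s_,np.ones((15,15)))&(g>0); r,c=np.nonzero(roi); R,Cc=np.nonzero(s_)
    print(cam,"seen rows",np.percentile(r,[0,2,50,98,100]),"cols",np.percentile(c,[0,2,50,98,100]),"pred",R.min(),R.max(),Cc.min(),Cc.max(),roi.sum(),s_.sum())
    P=lambda p:tuple(int(round(v*5)) for v in ((proj(cam,p)[1]-260+.5),(proj(cam,p)[0]-140+.5)))
    o=cv2.resize(im[140:220,260:340],None,fx=5,fy=5,interpolation=2)
    for i in range(8):
        for j in(1,2,4):
            if not i&j: cv2.line(o,P(C[i]),P(C[i|j]),(255,0,255),1)
    # nest bed box (x+-27,y+-47) at z=30
    N=corners(606,117,-5.6,(-27,-47,0),(27,47,.01),30)
    for i,j in((0,2),(2,6),(6,4),(4,0)): cv2.line(o,P(N[i]),P(N[j]),(0,255,255),1)
    N=corners(606,117,-5.6,(-27,47,0),(27,47.01,45),30)
    for i,j in((1,5),(0,1),(4,5)): cv2.line(o,P(N[i]),P(N[j]),(0,0,255),1)
    if cam=="top":A=o
cv2.imwrite("pics/c7.png",np.hstack([A,o])[:,:,::-1])
E
```

```text
time: 14.35
tool_pos: [606.3, 118.3, 77.2]
tcp_rot: [179.9, -0.0, 84.4]
ft_force: [0.1, -0.1, -5.4]
finger_gap: 33.1
[606.28330211 118.32529671  77.16376911]
top seen rows [168.   168.46 171.   173.   173.  ] cols [304.   311.82 323.   325.   325.  ] pred 156 175 303 328 24 431
side seen rows [169. 171. 183. 192. 193.] cols [274. 275. 282. 297. 297.] pred 166 195 273 299 273 546
```

View pics/c7.png

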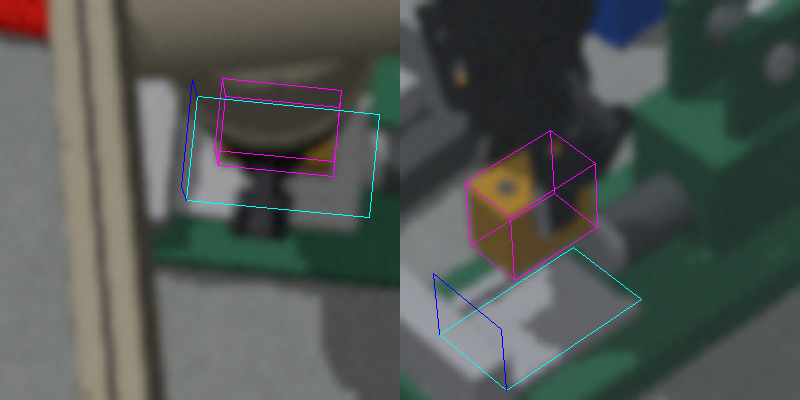

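The held block matches the model in both views. The anvil face appears a few mm further to +y than modelled, so I shift 3 mm along y and lower to just above the bed.

```bash
python3 -m inch '[0.003,0,0.005,0,0,0,0.008,0,0,0,0.008,0,0,0,0.008,0,0,0,0.008,0,0,0,0.008,0,0,0,0.006,0,0,0,0.003,0,0,0,0,0,0,0,0,0]'
python3 -m inch '[0,0,0.001,0,0,0,0.001,0,0,0,0.001,0,0,0,0.001,0,0,0,0,0,0,0,0,0,0,0,0,0,0,0,0,0,0,0,0,0,0,0,0,0]'
```

```text
time: 15.28
tool_pos: [606.2, 121.2, 22.5]
tcp_rot: [-180.0, 0.0, 84.4]
ft_force: [0.3, 0.2, -5.4]
finger_gap: 33.2
time: 16.12
tool_pos: [606.2, 121.2, 18.6]
tcp_rot: [180.0, -0.0, 84.4]
ft_force: [-0.6, 0.9, -5.3]
finger_gap: 33.3
```

```bash
python3 -m inch '[0,0,0.0005,0,0,0,0.0005,0,0,0,0.0005,0,0,0,0,0,0,0,0,0,0,0,0,0,0,0,0,0,0,0,0,0,0,0,0,0,0,0,0,0]'
python3 -m inch '[0,0,0.0005,0,0,0,0.0005,0,0,0,0,0,0,0,0,0,0,0,0,0,0,0,0,0,0,0,0,0,0,0,0,0,0,0,0,0,0,0,0,0]'
```

```text
time: 16.95
tool_pos: [606.2, 121.3, 17.1]
tcp_rot: [-180.0, -0.0, 84.4]
ft_force: [0.1, 0.2, -4.8]
finger_gap: 33.1
time: 17.78
tool_pos: [606.3, 121.3, 16.9]
tcp_rot: [180.0, -0.0, 84.4]
ft_force: [-5.4, -1.1, 5.3]
finger_gap: 33.3
```

Contact came at exactly the expected height. I release and retreat.

```bash
python3 -m inch '[0,0,-0.0005,0,0,0,0,0,0,0,0,0,0,0,0,0,0,0,0,0,0,0,0,0,0,0,0,0,0,0,0,0,0,0,0,0,0,0,0,0]' 0.8
python3 -m inch '[0,0,-0.003,0,0,0,-0.01,0,0,0,-0.02,0,0,0,-0.03,0,0,0,-0.035,0,0,0,-0.035,0,0,0,-0.035,0,0,0,-0.035,0,0,0,-0.03,0,0,0,-0.02,0]'
python3 - <<'E'
from h import *
CAL("top");CAL("side"); ms={}
for cam in("side","top"):
    im=save(cam,cam+"8"); h=cv2.cvtColor(im,cv2.COLOR_RGB2HSV); g=cv2.inRange(h,(8,110,60),(28,255,255))
    n,l,st,ce=cv2.connectedComponentsWithStats(g); e=proj(cam,[606,121,52])
    k=min((i for i in range(1,n) if st[i,4]>60),key=lambda i:np.hypot(ce[i][1]-e[0],ce[i][0]-e[1])); print(cam,st[k],e)
    if np.hypot(ce[k][1]-e[0],ce[k][0]-e[1])<12: ms[cam]=l==k
for k in ms: print(k,fit({k:ms[k]},(606,121,(-5,)),(-17,-28,0),(17,28,44),30))
if "side" in ms: 
  b=cv2.imread("pics/side8.png"); a=cv2.imread("pics/top8.png")
  cv2.imwrite("pics/c8.png",np.hstack([cv2.resize(a[130:230,270:370],None,fx=4,fy=4,interpolation=2),cv2.resize(b[140:240,245:345],None,fx=4,fy=4,interpolation=2)]))
E
```

```text
time: 18.62
tool_pos: [606.2, 121.2, 16.6]
tcp_rot: [-180.0, 0.0, 84.4]
ft_force: [1.2, 0.2, -0.1]
finger_gap: 68.5
time: 19.45
tool_pos: [607.2, 121.4, 275.4]
tcp_rot: [179.7, -0.1, 84.4]
ft_force: [0.6, 0.4, 0.5]
finger_gap: 68.1
side [274 185  24  26 397] [np.float64(197.74162228220794), np.float64(286.21410064584336)]
top [314 162  12  16 157] [np.float64(169.40493819539395), np.float64(314.3346593631407)]
side (array([608.52741257, 118.88427115,   1.1430601 ]), np.float64(0.200933989650385))
top (array([605.79102366, 118.17631173,   1.29265261]), np.float64(0.5807743658210949))
```

View pics/c8.png

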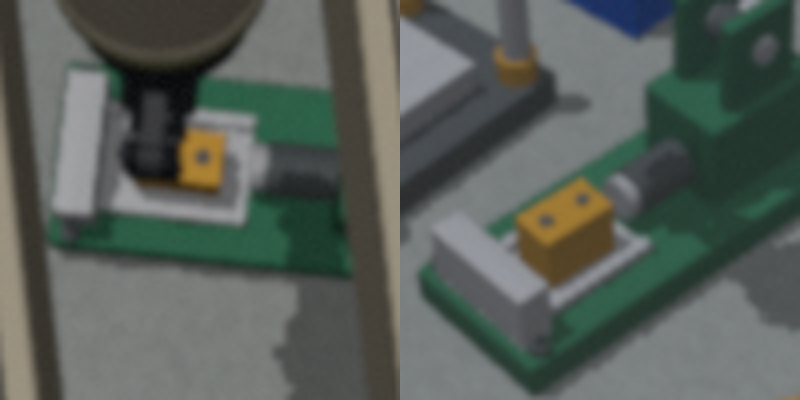

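The insert lies flat and centred between the ram face (crop x ≈ 252) and the anvil face (x ≈ 108), inside the guides. Now I shut the fingers and go above the grip bar.

```bash
python3 -m inch '[-0.015,-0.001,0,0,-0.03,0,0,0,-0.035,0,0,0,-0.035,0,0,0,-0.035,0,0,0,-0.035,0,0,0,-0.035,0,0,0,-0.035,0,0,0,-0.035,0,0,0,-0.025,0,0,0]' 0 30
python3 -m inch '[0,0,0.01,0,0,0,0.015,0,0,0,0.015,0,0,0,0.01,0,0,0,0,0,0,0,0,0,0,0,0,0,0,0,0,0,0,0,0,0,0,0,0,0]'
python3 - <<'E'
from h import *
b=save("side","s9");a=save("top","t9");t=readout.sense()["tool_pos"];print(t)
n=np.array([606,121,30]);Y=np.array([.0976,.9952,0]);g=n-314*Y+[0,0,188]
for r in tip_of("side","lever_grip"): print(r["centre"],r["confidence"])
print("grip pred side",proj("side",g),"top",proj("top",g),"tip+30",proj("side",t+[0,0,30]),proj("top",t+[0,0,30]))
cv2.imwrite("pics/c9.png",np.hstack([cv2.resize(a[120:220,400:500],None,fx=4,fy=4,interpolation=2),cv2.resize(b[50:150,320:420],None,fx=4,fy=4,interpolation=2)])[:,:,::-1])
E
```

```text
time: 20.38
tool_pos: [572.4, -195.4, 268.2]
tcp_rot: [-179.9, 0.0, 84.3]
ft_force: [0.6, 0.3, -0.2]
finger_gap: -0.0
time: 21.22
tool_pos: [574.7, -192.2, 220.5]
tcp_rot: [179.9, 0.0, 84.4]
ft_force: [0.9, 0.6, 0.4]
finger_gap: -0.2
[ 574.52088676 -192.14188861  220.12650275]
[99.0, 374.9] 0.59
grip pred side [np.float64(96.98818872138968), np.float64(372.3580696937652)] top [np.float64(170.3380949580103), np.float64(458.7308828559385)] tip+30 [np.float64(86.72253018474456), np.float64(373.75447180791923)] [np.float64(168.13377858142027), np.float64(463.8509310427613)]
```

View pics/c9.png

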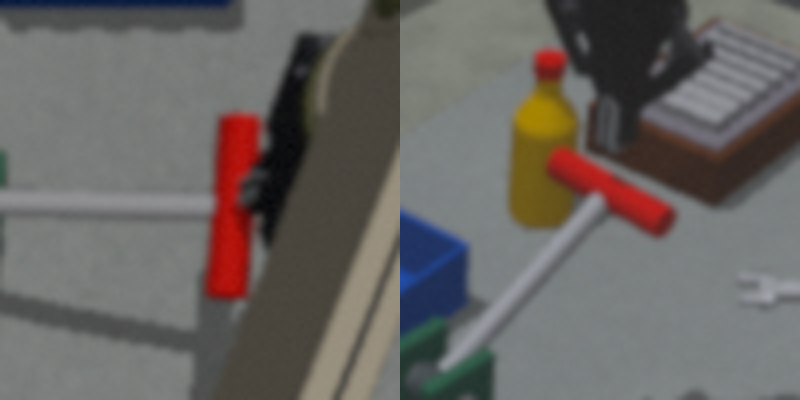

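The shut fingertips are right above the bar: tip at side crop (615, 148), bar middle at (608, 192), as predicted with the +30 mm offset. I press down along the arc.

```bash
python3 -m inch '[0,0,0.01,0,0,0,0.01,0,-0.0045,0,0.01,0,-0.0037,0,0.01,0,-0.0031,0,0.01,0,-0.0024,0,0.01,0,-0.0019,0,0.01,0,-0.0013,0,0.01,0,-0.0007,0,0.01,0,-0.0002,0,0.01,0]'
python3 -m inch '[0.0004,0,0.01,0,0.0009,0,0.01,0,0.0016,0,0.01,0,0.0021,0,0.01,0,0.0027,0,0.01,0,0.0033,0,0.01,0,0.0035,0,0.009,0,0,0,0,0,0,0,0,0,0,0,0,0]'
```

```text
time: 22.2
tool_pos: [573.2, -212.6, 120.6]
tcp_rot: [179.8, 0.2, 84.3]
ft_force: [-0.6, -5.7, 12.5]
finger_gap: -0.0
time: 23.03
tool_pos: [575.0, -197.4, 51.8]
tcp_rot: [179.8, 0.2, 84.3]
ft_force: [-1.8, -4.6, 10.0]
finger_gap: -0.3
```

```bash
python3 -m inch '[0.001,0,0.002,0,0,0,0.002,0,0,0,0.002,0,0,0,0,0,0,0,0,0,0,0,0,0,0,0,0,0,0,0,0,0,0,0,0,0,0,0,0,0]'
```

```text
time: 23.87
tool_pos: [575.2, -195.5, 46.0]
tcp_rot: [179.8, 0.1, 84.4]
ft_force: [-2.3, -1.0, 13.3]
finger_gap: -0.0
```

```bash
python3 -m inch '[0,0,0.001,0,0,0,0.001,0,0,0,0.001,0,0,0,0,0,0,0,0,0,0,0,0,0,0,0,0,0,0,0,0,0,0,0,0,0,0,0,0,0]'
```

```text
time: 24.7
tool_pos: [575.4, -195.1, 44.4]
tcp_rot: [179.8, 0.1, 84.4]
ft_force: [-6.1, 3.3, 23.2]
finger_gap: 0.2
```

The force jumped to 23 N, so the lever is at its stop. I hold, check, then let it rise along the arc.

```bash
python3 -m inch '[0,0,0,0,0,0,0,0,0,0,0,0,0,0,0,0,0,0,0,0,0,0,0,0,0,0,0,0,0,0,0,0,0,0,0,0,0,0,0,0]'
python3 -c "
from h import *
save('side','s10')"
python3 -m inch '[-0.0045,0,-0.01,0,-0.0035,0,-0.01,0,-0.0027,0,-0.01,0,-0.0021,0,-0.01,0,-0.0016,0,-0.01,0,-0.0009,0,-0.01,0,-0.0004,0,-0.01,0,0.0002,0,-0.01,0,0.0007,0,-0.01,0,0.0013,0,-0.01,0]'
python3 -m inch '[0.0019,0,-0.01,0,0.0024,0,-0.01,0,0.0031,0,-0.01,0,0.0037,0,-0.01,0,0.0045,0,-0.01,0,0,0,-0.01,0,0,0,-0.01,0,0,0,-0.015,0,0,0,-0.02,0,0,0,-0.02,0]'
python3 -m inch '[0,0,-0.01,0,0,0,-0.01,0,0,0,0,0,0,0,0,0,0,0,0,0,0,0,0,0,0,0,0,0,0,0,0,0,0,0,0,0,0,0,0,0]'
python3 - <<'E'
from h import *
b=save("side","s11"); d=cv2.imread("pics/s10.png")[:,:,::-1]
f=lambda m:cv2.resize(m[80:230,245:395],None,fx=2.66,fy=2.66,interpolation=2)
cv2.imwrite("pics/c11.png",np.hstack([f(d),f(b)])[:,:,::-1])
h=cv2.cvtColor(b,cv2.COLOR_RGB2HSV); n,l,st,ce=cv2.connectedComponentsWithStats(cv2.inRange(h,(8,110,60),(28,255,255)))
k=l[197,282]; e=[(st[i],ce[i]) for i in range(1,n) if st[i,4]>60]; 
print(e,[r["centre"] for r in tip_of("side","lever_grip")])
E
```

```text
time: 25.53
tool_pos: [575.4, -195.0, 44.3]
tcp_rot: [179.8, 0.1, 84.4]
ft_force: [-5.8, 2.7, 24.3]
finger_gap: 0.4
time: 26.42
tool_pos: [573.2, -207.2, 141.9]
tcp_rot: [179.9, -0.1, 84.4]
ft_force: [1.2, 2.8, 5.8]
finger_gap: -0.1
time: 27.25
tool_pos: [573.3, -192.6, 266.4]
tcp_rot: [-179.8, -0.0, 84.3]
ft_force: [0.2, -0.2, -0.3]
finger_gap: 0.0
time: 28.08
tool_pos: [574.2, -192.3, 286.3]
tcp_rot: [-180.0, -0.0, 84.4]
ft_force: [-0.4, 0.1, 0.0]
finger_gap: -0.4
[(array([369,  68,  60,  22,  99], dtype=int32), array([397.21212121,  80.52525253])), (array([348,  70,  16,  37, 453], dtype=int32), array([354.86754967,  88.57836645])), (array([457,  96,  25,  13, 113], dtype=int32), array([469.0619469 , 102.39823009])), (array([269, 188,  23,  23, 309], dtype=int32), array([282.03236246, 199.09385113])), (array([316, 240,  36,  35, 869], dtype=int32), array([333.36593786, 257.0310702 ])), (array([174, 258,  40,  37, 963], dtype=int32), array([193.6874351 , 276.17237799]))] [[97.0, 372.9]]
```

View pics/c11.png

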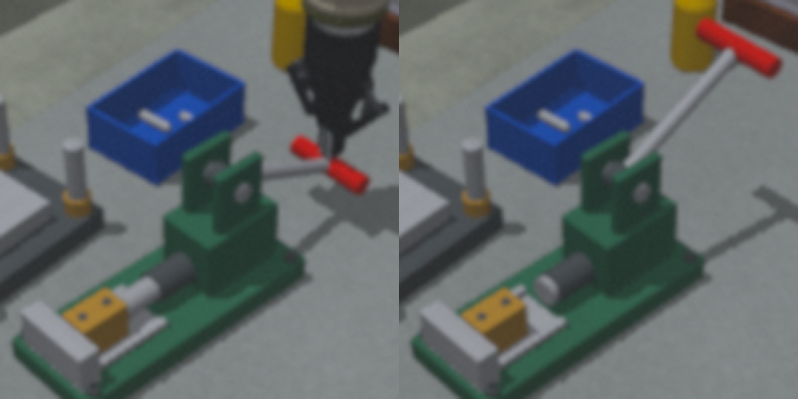

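The left view shows the lever at its stop with the ram driving the insert against the anvil. The right view shows the lever back up at (97, 373), the ram retracted and the insert home, with the robot clear. I hand in.

```bash
python3 -c "
from bench import workorder
print(workorder.hand_in())"
```

```text
the job is handed in; nothing more can be done
None
```

The job is done and handed in at about 28 s of the 53 s allowed. The smallest brass insert sits flat in the press bed, the lever was pressed to its stop and let back up, and the robot is clear of everything.

- **Placing:** I set the insert down lengthwise, centred between ram and anvil. It touched the bed at the expected height, and I let go before moving away.
- **Pressing:** I pushed the lever down along its arc until the force jumped to about 24 N with the lever no longer moving. I held it there for at least 0.8 s, then let it rise.
- **Last checks:** The side picture at the stop shows the ram pushing the insert against the anvil. The picture after that shows the lever back at its rest position, the ram retracted and the insert still against the anvil. The wrist force read about zero.
- **Disagreement:** The fingertips sat about 30 mm higher than the reported TCP. My first grasp therefore closed just above the insert, without contact. I corrected for the offset and it held for the rest of the job.
- **Weak measurement:** After placing, the top-camera fit of the insert was poor because the gripper was in the way. I relied on the side view and the pictures instead.
- **Picture budget:** I viewed 12 pictures, two over the budget of 10.

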